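# Draw the vial from the back of the sample carrier and reload it

### The arm

A 7-joint arm with a two-finger parallel gripper is mounted at the origin on the work surface; the furniture and walls round the work are solid. World frame = base frame: x ahead of the robot, y to its left, z up, the work surface at z = 0. Lengths are in m, angles in rad, forces in N, time in s.
With the tool pointing down it reaches from about 0.4 to 0.85 m from the base axis. Payload 10.4 kg.
Tool frame: the origin (TCP) lies between the finger pads, 19 mm behind the fingertips; this is the grasp point; z points along the fingers, y is the line along which they close (so a half turn about z gives the same grasp; the last joint's range is limited). The gripper opens to 85 mm and grips with 20 to 120 N. Pads are 22 mm wide; open, the fingers measure 114 mm over their backs; the gripper's body (76 mm by 85 mm) begins 54 mm behind the grasp point. The pads swing forward as they close: fully open they stand 13 mm farther back than shut.
Start: joints at [1.3, 0.332, -0.065, 1.46, 0.022, 1.35, -0.088], TCP at [0.153, -0.606, 0.25] pointing down, gripper open.
Joint ranges: [-2.6, 2.6], [-0.5, 2.12], [-1.47, 1.34], [0.16, 2.42], [-1.27, 4.41], [0.06, 2.06], [-2.6, 2.6]. Speed limits (rad/s): [2.22, 2.22, 2.79, 2.79, 3.14, 3.14, 3.14].

### API

Orientations are given as a unit quaternion [x, y, z, w].
In Python, from workcell import manip, vision, order gives the robot as it stands. The module is installed in compiled form; this text tells all that it offers.
- The arm moves only by the tool move_arm, never from a script. Its argument "motion" is a list of rows, each a list of 3 entries, a list of its own where there are three numbers: the shift along the tool's x, y, z scaled (see below), then the turn, a rotation vector about the tool's x, y, z scaled (see below), then the opening, from -1 (shut) to 1 (fully open). In form: [[[dx, dy, dz], [wx, wy, wz], hand], ...]. A call has 1 to 12 rows; each row shifts and turns the commanded pose from where the row before left it, along the tool's axes as they then stand; what a row does not reach is not made up. The controller multiplies each number of a shift by 0.75 m and each number of a turn by pi/4 rad. A row lasts 1/10 s, in which the tool goes at most 50 mm and 8.59 degrees, less where a joint would pass 70% of its speed; a pose out of reach is approached as far as the arm can. A call with a number of a shift or a turn outside -1 to 1 is refused whole. A call with a gripper value outside its range is refused whole. The fingers move at their own pace and stop on an object; "newtons" is the grip in N (left out, the last holds). Time passes only in rows, so rows that do not move let the fingers close. It gives the time, the measured TCP pose, the force, the opening and the grip force at its end, in the units of the state.
- manip.get_obs(): the state, without advancing time (a new reading comes with each control period).
- vision.camera(name): name is "side" or "top"; returns a dict with "pixels" (384x512x3 uint8, red, green, blue), "fx", "fy", "cx", "cy" (pixels), "R" (3x3) and "t" (3): a world point X has camera coordinates R X + t. Camera axes: x right, y down, z forward; pixel columns grow to the right and rows downward; lengths in m; the calibration is good to about 2 mm. A picture is of the moment at which its call begins. There is no depth.
- order.hand_in(): hands the job in; it is judged then, once.
The state is a dict: "clock": time; "joint_pos": joint angles; "joint_velocities": joint speeds; "tau": joint torques, N m; "position": TCP position; "ee_rot": TCP orientation; "ft_force": force on the tool from outside, world axes, zero at the start; "torque": the same for the moment, N m; "grip_width": opening from 0.0 (shut) to 1.0 (fully open); "grasp_force": force on a finger pad.
Only numpy, scipy, OpenCV 4.12 (cv2) and the standard library are available. Lean on these libraries where they do the work, as an engineer would, in place of code of your own. Each camera call takes 0.05 s, during which the arm holds its last target. There are 200 camera calls.

### The job

The small black-capped vial at the back of the blue sample carrier has to be measured, but the two bottles in the front cells stand in the way: first stand both of them upright on the steel drip tray, then lift the vial out and seat it upright in the round well of the meter. Next, while the front is still clear, stand the tall clear bottle in the back cell the vial came from, and last put each of the two front bottles back into the same cell it came from. Keep everything upright, set things down rather than drop them, and leave the timer and the label roll where they are.

Things in the scene. Friction and masses are not known exactly. Their poses are not given: they have to be found in the camera images.
- carrier: Fixed blue sample carrier, 168x168 mm, 26 high. Origin: centre of underside on the table; -x = front (folded steel handle, reaching x -102, y +-92, z 20 mm). Floor 4 mm thick; walls 4 mm, tops 26 mm. Cells 72x72 mm inside: front cells centred at (-38, +38) and (-38, -38) mm, back cell at (+38, 0). Side pockets (y +-57 mm) hold 4 fixed dropper bottles, tops 79 mm.
- flask: Grey aluminium flask, black stopper: 63 mm dia, 148 tall, 0.19 kg, loose. Starts upright in one front cell. Origin: centre of underside, z up its axis. Body to 109 mm; above it the stopper, 22 mm wide, 39 tall: grip that from above (TCP about 131 mm over its underside). Stopper acts as a square prism, sides along its own x and y, within 0.3 rad of the carrier's.
- pp_bottle: White plastic bottle, white screw cap: 50 mm dia, 154 tall, 0.11 kg, loose. Starts upright in the other front cell. Origin: centre of underside, z up its axis. Body to 120 mm; above it the cap, 30 mm wide, 33 tall: grip that from above (TCP about 142 mm over its underside). Cap acts as a square prism, sides along its own x and y, within 0.3 rad of the carrier's.
- vial: Small clear glass vial, black screw cap: 25 mm dia, 61 tall, 24 g, loose. Starts upright on the floor of the carrier's back cell, close behind the front bottles. Origin: centre of underside, z up its axis. Sides straight to 45 mm, cap tapering above. TCP 44 mm over its underside keeps the fingertips above the cell walls and, in the well, above the meter.
- tall_bottle: Tall clear plastic bottle, white cap: 62 mm dia, 214 tall, 0.09 kg, loose. Starts upright on the table behind the meter. Origin: centre of underside, z up its axis. Body and shoulder to 150 mm; above it acts as a 24 mm square prism (sides along its own x and y, within 0.3 rad of the meter's): grip the cap from above (TCP about 195 mm over its underside).
- meter: Fixed bench turbidity meter, grey with white top and black key panel: 170x130 mm, 70 high. Origin: centre of underside on the table; -x = front (panel side). One round well in the white top, centred at x +25 mm, y 0: 35 mm dia, mouth at z 70 mm, bottom at z 50 mm (20 deep).
- tray: Fixed shallow stainless steel drip tray, the side area: 265 mm along its x, 162 mm along its y, 20 high. Origin: centre of underside on the table. Inside 242x140 mm, floor at z 3 mm.
- timer: Round white kitchen timer with red dial, 72 mm dia, 47 tall, loose bystander on the table behind the tray (its +x end). Origin: centre of underside. Leave it.
- roll: Beige roll of blank labels lying flat, 68 mm dia, 30 tall, loose bystander in front of the carrier. Origin: centre of underside. Leave it.

How it is judged:
By the outcome, as a careful person would: the job done as asked, in the order asked, and still so for the second after the job is handed in, with the robot touching nothing.
It also fails if it takes over 144 s, if anything falls off the work surface, if the arm or the gripper's body presses on something with over 40 N, if the wrist force passes 120 N, or if a joint passes its speed limit or range.

## Working session

There is one attempt and no reset: what is moved stays moved. The work goes in short steps, Python scripts to look and compute and a tool call to move; the robot and the scene stay as the last step left them, time stands still between calls to the robot, and variables do not carry over. Pictures are saved under pics/ and viewed, at most 14 in all, crops included, and the job is handed in when it is done.

Besides the shell and the picture viewer there is one more tool, called after "Emit:" as name([rows], argument=value, ...), one row to a line, values as JSON. move_arm: Moves the arm, as the interface text tells. Its arguments: {"type":"object","properties":{"motion":{"type":"array"},"newtons":{"type":"number"}},"required":["motion"]}

```bash
mkdir -p pics; python3 - <<'E'
from workcell import manip, vision
import cv2,pickle
o=manip.get_obs();print(o)
d={}
for n in("top","side"):
    c=vision.camera(n);d[n]=c
    print(n,c["fx"],c["fy"],c["cx"],c["cy"],c["R"],c["t"])
    cv2.imwrite(f"pics/{n}0.png",cv2.resize(c["pixels"][:,:,::-1],(800,600),interpolation=cv2.INTER_CUBIC))
pickle.dump(d,open("d0.pkl","wb"))
E
```

```text
{'clock': 0.0, 'joint_pos': array([ 1.3004402 ,  0.33288029, -0.06470934,  1.46094199,  0.02160866,
        1.34991525, -0.08851447]), 'joint_velocities': array([-1.33554838e-03,  2.55525386e-03, -6.84997892e-05,  2.84475885e-03,
       -6.03773918e-04,  9.51829570e-04, -1.47242519e-04]), 'tau': array([ 1.07180869e-03, -6.25438428e+01,  4.95910272e-02, -3.91589177e+01,
        1.61765877e-02,  1.01375338e-02,  4.89441584e-05]), 'position': array([ 0.15317946, -0.60557239,  0.24921037]), 'ee_rot': array([ 9.92335592e-01,  1.23570009e-01, -1.25753027e-04, -7.13472392e-04]), 'ft_force': array([1.04150811, 0.1640331 , 0.69719971]), 'torque': array([-0.02919882,  0.0056458 , -0.02113825]), 'grasp_force': 0.0, 'grip_width': 1.0053775774686202}
top 447.1674556218939 447.1674556218939 254.43504486247946 193.59186340366256 [[-0.01357249 -0.99986893 -0.00882623]
 [-0.99697284  0.01420795 -0.07644143]
 [ 0.07655682  0.00776201 -0.99703501]] [0.00195354 0.53009376 1.08348837]
side 375.8274017401985 375.8274017401985 256.8586498355185 192.44922769565113 [[ 0.9995827   0.02177208 -0.01898452]
 [-0.00457888 -0.52947732 -0.84831174]
 [-0.02852138  0.84804466 -0.52915667]] [-0.51164185  0.05732334  0.9791124 ]
```

View pics/top0.png

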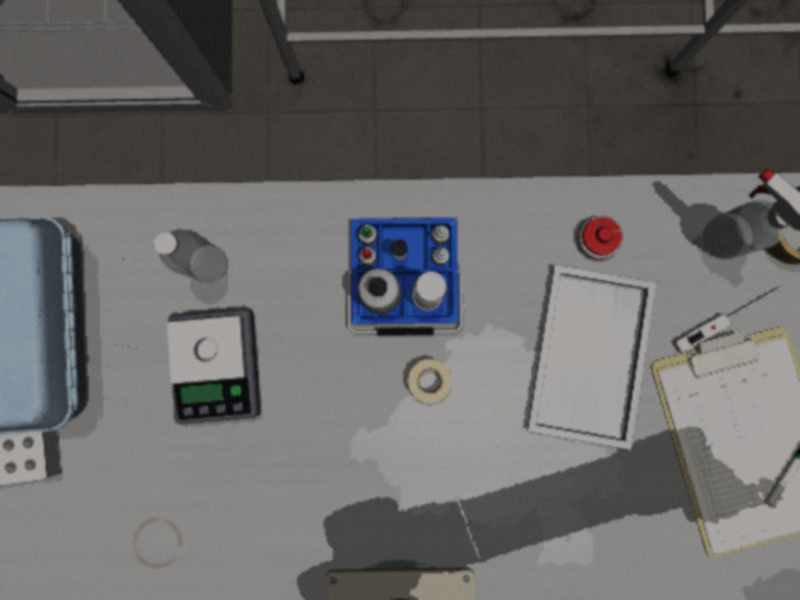

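View pics/side0.png

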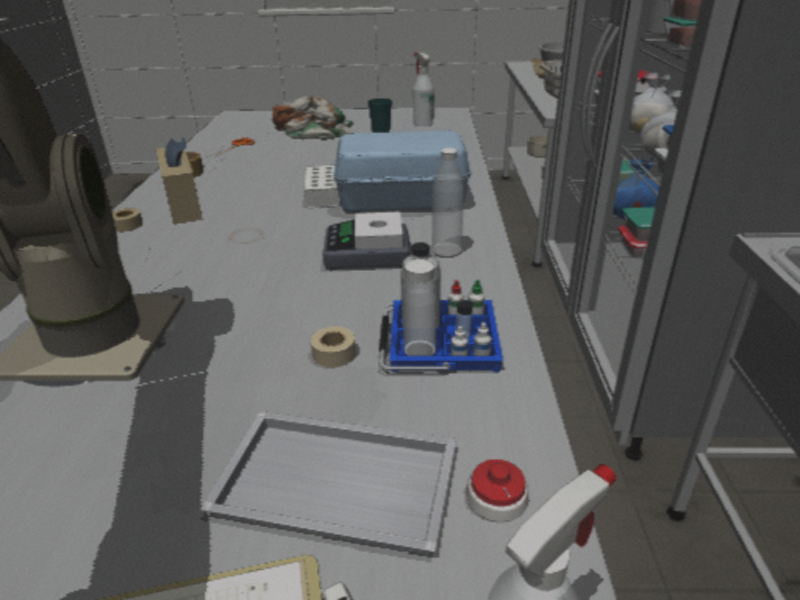

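The top view shows the meter at left with its well at (206,349), and the tall bottle's cap at (165,243). The carrier is in the centre, with the stopper at (377,286), pp cap at (431,285) and vial cap at (400,248). The tray is at right, about (590,355), with the timer behind it and the roll at (429,380). Next I'll measure these.

```bash
cat > h.py <<'E'
import numpy as np,cv2,pickle
def ray(c,u,v):
    d=c["R"].T@np.array([(u-c["cx"])/c["fx"],(v-c["cy"])/c["fy"],1.]);return -c["R"].T@c["t"],d
def plane(c,u,v,z):
    o,d=ray(c,u,v);return (o+d*(z-o[2])/d[2])
def proj(c,X):
    p=c["R"]@np.array(X)+c["t"];return np.array([c["fx"]*p[0]/p[2]+c["cx"],c["fy"]*p[1]/p[2]+c["cy"]])
def blob(mask,box):
    """largest contour of mask in box (x0,y0,x1,y1 of the 800x600 view), in image pixels"""
    x0,y0,x1,y1=[int(b/1.5625) for b in box]
    m=np.zeros_like(mask);m[y0:y1,x0:x1]=mask[y0:y1,x0:x1]
    cs,_=cv2.findContours(m,cv2.RETR_EXTERNAL,cv2.CHAIN_APPROX_NONE)
    return max(cs,key=cv2.contourArea)
E
python3 - <<'E'
from h import *
d=pickle.load(open("d0.pkl","rb"));c=d["top"];im=c["pixels"];hsv=cv2.cvtColor(im,cv2.COLOR_RGB2HSV);H,S,V=cv2.split(hsv)
np.set_printoptions(precision=4,suppress=True)
U=lambda m:(m*255).astype(np.uint8)
def rect(name,m,box,z):
    k=blob(m,box);P=np.array([plane(c,u,v,z)[:2] for u,v in k[:,0]]).astype(np.float32)
    (cx,cy),(w,h),a=cv2.minAreaRect(P);print(name,"c",cx,cy,"wh",w,h,"ang",a)
def circ(name,m,box,z):
    k=blob(m,box);(u,v),r=cv2.minEnclosingCircle(k);M=cv2.moments(k)
    cu,cv_=M["m10"]/M["m00"],M["m01"]/M["m00"]
    print(name,"px",u,v,"r",r,"enc",plane(c,u,v,z),"cen",plane(c,cu,cv_,z)[:2],"dia mm",2e3*np.sqrt(cv2.contourArea(k)/np.pi)/c["fx"]*(1.12-z))
rect("carrier",U((H>105)&(H<130)&(S>150)&(V>60)),(330,205,475,340),.026)
rect("tray?",U((V>140)&(S<40)),(520,255,665,455),.02)
rect("meter white",U(V>150),(160,310,250,390),.07)
rect("meter dark",U(V<100),(155,300,270,430),.03)
circ("stopper",U(V<70),(360,270,395,303),.152)
circ("ppcap",U(V>150),(410,265,450,300),.158)
circ("vialcap",U(V<60),(385,235,415,262),.065)
circ("tallcap",U(V>165),(145,225,182,262),.214)
circ("timer",U((H<8)&(S>150)),(570,205,630,265),.047)
circ("roll",U((S>50)&(H<30)),(400,350,460,410),.03)
g=cv2.cvtColor(im,cv2.COLOR_RGB2GRAY)
print("well",[ (plane(c,u,v,.07),u,v,r) for u,v,r in (cv2.HoughCircles(cv2.resize(g,None,fx=4,fy=4,interpolation=cv2.INTER_CUBIC)[780:1000,440:640],cv2.HOUGH_GRADIENT,1,30,param1=60,param2=15,minRadius=20,maxRadius=45)[0]+np.array([440,780,0]))/4])
x,y,w,h=100,190,70,85
A=cv2.resize(im[190:275,100:170],None,fx=6,fy=6,interpolation=cv2.INTER_CUBIC)
B=cv2.resize(im[135:215,220:300],None,fx=6,fy=6,interpolation=cv2.INTER_CUBIC)[:480]
cv2.imwrite("pics/crop1.png",np.hstack([cv2.resize(A,(350,480)),cv2.resize(B,(450,480))])[:,:,::-1])
E
```

```text
carrier c 0.5808870196342468 -0.015942804515361786 wh 0.16559959948062897 0.16378188133239746 ang 89.19762420654297
tray? c 0.4277287423610687 -0.28821223974227905 wh 0.20132875442504883 0.3020686209201813 ang 78.96758270263672
meter white c 0.4599321782588959 0.28659147024154663 wh 0.0887179970741272 0.10829225182533264 ang 4.39320182800293
meter dark c 0.43701526522636414 0.2820960581302643 wh 0.17748725414276123 0.13646668195724487 ang 4.094998836517334
stopper px 240.61863708496094 182.9915313720703 r 6.165320873260498 enc [0.5435 0.0233 0.152 ] cen [0.5433 0.0232] dia mm 24.608959368737374
ppcap px 275.79669189453125 182.52197265625 r 8.927504539489746 enc [ 0.5428 -0.053   0.158 ] cen [ 0.5421 -0.0525] dia mm 35.2615314642859
vialcap px 254.75454711914062 158.42727661132812 r 4.964255332946777 enc [ 0.6106 -0.0077  0.065 ] cen [ 0.6108 -0.0078] dia mm 21.463177082393074
tallcap px 104.82432556152344 155.28378295898438 r 5.332613945007324 enc [0.5985 0.2992 0.214 ] cen [0.5989 0.2989] dia mm 18.001509053039914
timer px 384.9842529296875 150.18898010253906 r 12.043187141418457 enc [ 0.6289 -0.323   0.047 ] cen [ 0.6274 -0.3222] dia mm 52.08173635771298
roll px 274.3717956542969 243.50698852539062 r 13.604870796203613 enc [ 0.4073 -0.0522  0.03  ] cen [ 0.4079 -0.0525] dia mm 62.93173594397874
well [(array([0.459 , 0.2832, 0.07  ]), np.float64(131.875), np.float64(223.875), np.float64(7.75))]
```

View pics/crop1.png

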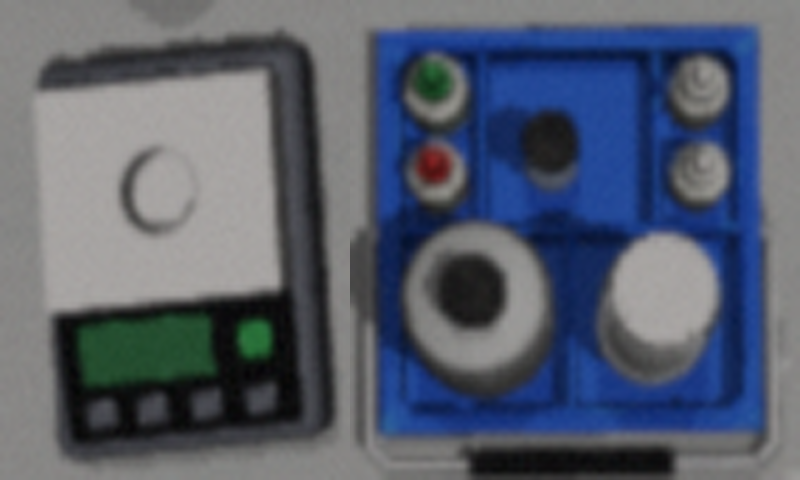

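The crop shows the well cleanly at (160,190), the stopper at (470,290), the pp cap at (664,288), and the vial near the middle of the back cell. Now I'll check the heights against the side view and fit the tray corners.

```bash
python3 - <<'E'
from h import *
np.set_printoptions(precision=4,suppress=True)
d=pickle.load(open("d0.pkl","rb"));c=d["top"];s=d["side"]
for n,p in dict(tallcap=[.5985,.299,.214],tallbase=[.5985,.299,0],stopper=[.5434,.0233,.152],pp=[.5425,-.0528,.158],vial=[.6107,-.0078,.065],well=[.459,.2832,.07]).items():print(n,"side view",proj(s,p)*1.5625)
P=[plane(c,u/1.5625,v/1.5625,.02)[:2] for u,v in[(556,266),(655,284),(632,446),(528,431)]]
print("tray",np.array(P),"c",np.mean(P,0),np.linalg.norm(P[0]-P[1]),np.linalg.norm(P[1]-P[2]),"xdir deg",np.degrees(np.arctan2(*(P[0]-P[3])[::-1])))
im=s["pixels"];A=im[85:175,195:325]
cv2.imwrite("pics/crop2.png",cv2.resize(A,(780,540),interpolation=cv2.INTER_CUBIC)[:,:,::-1])
E
```

```text
tallcap side view [448.7814 148.7391]
tallbase side view [446.3248 250.5921]
stopper side view [420.3014 244.4822]
pp side view [419.9604 264.6791]
vial side view [463.4649 302.9449]
well side view [377.2343 223.2976]
tray [[ 0.5845 -0.2571]
 [ 0.5536 -0.4121]
 [ 0.3017 -0.366 ]
 [ 0.3267 -0.2056]] c [ 0.4416 -0.3102] 0.15808701008763384 0.2560774825406843 xdir deg -11.288337419801936
```

View pics/crop2.png

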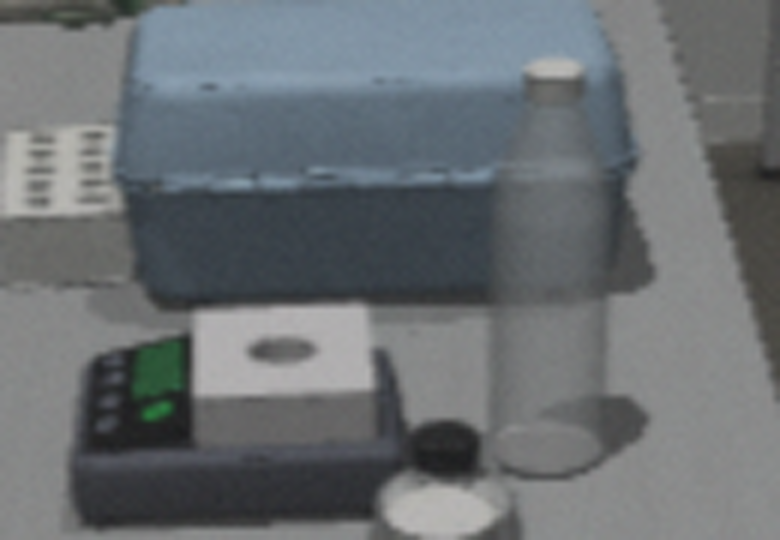

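Both views agree: the tall cap is at side crop (554,68) and the stopper at (445,432), within 2 px of prediction. First I'll turn the tool so its closing axis lies along the carrier's x.

Emit:
move_arm([
  [[0,0,-0.008],[0,0,-0.185],1],
  [[0,0,-0.008],[0,0,-0.185],1],
  [[0,0,-0.008],[0,0,-0.185],1],
  [[0,0,-0.008],[0,0,-0.185],1],
  [[0,0,-0.008],[0,0,-0.185],1],
  [[0,0,-0.008],[0,0,-0.185],1],
  [[0,0,-0.008],[0,0,-0.185],1],
  [[0,0,-0.008],[0,0,-0.185],1],
  [[0,0,0],[0,0,-0.185],1],
], newtons=40)

```text
clock: 1.0
position: [0.1534, -0.606, 0.2985]
ee_rot: [0.71, 0.704, -0.0, 0.0]
ft_force: [0.5, -0.0, 1.1]
grip_width: 1.0
grasp_force: 0.0
```

```bash
cat > go.py <<'E'
# python3 go.py x y z [yaw_deg of tool y]: tool-axis remainder from the present pose, scaled units
import sys,numpy as np
from scipy.spatial.transform import Rotation as Ro
from workcell import manip
o=manip.get_obs();R=Ro.from_quat(o["ee_rot"]);np.set_printoptions(precision=4,suppress=True)
M=R.as_matrix();yaw=np.degrees(np.arctan2(M[1,1],M[0,1]))
print("t",round(o["clock"],1),"pos",o["position"],"yaw",round(yaw,2),"tilt",np.round(np.degrees(M[:2,2]),2),"j7",round(o["joint_pos"][6],2),"f",o["ft_force"].round(1),"w",round(o["grip_width"],3),"gf",o["grasp_force"])
for a in sys.argv[1:]:
    v=[float(k) for k in a.split(",")];y=np.radians(v[3] if len(v)>3 else -0.8)
    T=np.array([[-np.sin(y),np.cos(y),0],[np.cos(y),np.sin(y),0],[0,0,-1]]).T
    d=np.array(v[:3])-o["position"]
    print("to",v,"dist mm",round(1e3*np.linalg.norm(d)),"shift units",M.T@d/.75,"turn units",(R.inv()*Ro.from_matrix(T)).as_rotvec()/(np.pi/4))
E
python3 go.py 0.5425,-0.0528,0.32
```

```text
t 1.0 pos [ 0.1534 -0.606   0.2985] yaw -0.54 tilt [ 0.01 -0.03] j7 1.19 f [ 0.5 -0.   1.1] w 1.0 gf 0.0
to [0.5425, -0.0528, 0.32] dist mm 677 shift units [ 0.7425  0.5119 -0.0289] turn units [0.0003 0.0007 0.0059]
```

Emit:
move_arm([
  [[0.04,0.028,-0.004],[0,0,0],1],
  [[0.05,0.034,-0.004],[0,0,0],1],
  [[0.05,0.034,-0.004],[0,0,0],1],
  [[0.05,0.034,-0.004],[0,0,0],1],
  [[0.05,0.034,-0.004],[0,0,0],1],
  [[0.05,0.034,-0.004],[0,0,0],1],
  [[0.05,0.034,-0.004],[0,0,0],1],
  [[0.05,0.034,0],[0,0,0],1],
  [[0.05,0.034,0],[0,0,0],1],
  [[0.05,0.034,0],[0,0,0],1],
  [[0.05,0.034,0],[0,0,0],1],
  [[0.05,0.034,0],[0,0,0],1],
])

```text
clock: 2.2
position: [0.4621, -0.1664, 0.319]
ee_rot: [0.713, 0.702, -0.0, 0.0]
ft_force: [0.8, -0.1, 0.8]
grip_width: 1.002
grasp_force: 0.0
```

```bash
python3 go.py 0.5425,-0.0528,0.22
```

```text
t 2.2 pos [ 0.4621 -0.1664  0.319 ] yaw -0.89 tilt [-0.01 -0.03] j7 0.22 f [ 0.8 -0.1  0.8] w 1.002 gf 0.0
to [0.5425, -0.0528, 0.22] dist mm 171 shift units [0.1532 0.1049 0.1319] turn units [-0.0001  0.0006 -0.002 ]
```

Emit:
move_arm([
  [[0.04,0.028,0.02],[0,0,0],1],
  [[0.04,0.028,0.03],[0,0,0],1],
  [[0.04,0.028,0.04],[0,0,0],1],
  [[0.033,0.021,0.042],[0,0,0],1],
  [[0,0,0],[0,0,0],1],
])

```text
clock: 2.7
position: [0.5411, -0.0501, 0.2157]
ee_rot: [0.71, 0.704, -0.001, -0.003]
ft_force: [-0.1, -0.3, 0.1]
grip_width: 0.994
grasp_force: 0.0
```

```bash
python3 go.py 0.5425,-0.0528,0.147
```

```text
t 2.7 pos [ 0.5411 -0.0501  0.2157] yaw -0.54 tilt [-0.33  0.2 ] j7 -0.15 f [-0.1 -0.3  0.1] w 0.994 gf 0.0
to [0.5425, -0.0528, 0.147] dist mm 69 shift units [-0.0039  0.0025  0.0915] turn units [-0.0074 -0.0044  0.0058]
```

Emit:
move_arm([
  [[0,0,0.025],[0,0,0],1],
  [[0,0,0.025],[0,0,0],1],
  [[0,0,0.02],[0,0,0],1],
  [[0,0,0.015],[0,0,0],1],
  [[0,0,0.005],[0,0,0],1],
  [[0,0,0],[0,0,0],1],
  [[0,0,0],[0,0,0],1],
])

```text
clock: 3.4
position: [0.5425, -0.0546, 0.1532]
ee_rot: [0.713, 0.702, 0.0, 0.0]
ft_force: [-0.4, -0.5, 0.2]
grip_width: 1.0
grasp_force: 0.0
```

```bash
python3 go.py 0.5425,-0.0528,0.147
```

```text
t 3.4 pos [ 0.5425 -0.0546  0.1532] yaw -0.88 tilt [ 0.06 -0.01] j7 -0.19 f [-0.4 -0.5  0.2] w 1.0 gf 0.0
to [0.5425, -0.0528, 0.147] dist mm 6 shift units [0.0024 0.     0.0083] turn units [ 0.0012  0.0003 -0.0018]
```

Emit:
move_arm([
  [[0.0024,0,0.008],[0,0,0],1],
  [[0,0,0],[0,0,0],0],
  [[0,0,0],[0,0,0],-1],
  [[0,0,0],[0,0,0],-1],
  [[0,0,0],[0,0,0],-1],
  [[0,0,0],[0,0,0],-1],
  [[0,0,0],[0,0,0],-1],
  [[0,0,0],[0,0,0],-1],
  [[0,0,0],[0,0,0],-1],
  [[0,0,0],[0,0,0],-1],
])

```text
clock: 4.4
position: [0.5424, -0.0529, 0.1469]
ee_rot: [0.713, 0.702, 0.0, 0.0]
ft_force: [-0.3, -0.7, 5.8]
grip_width: 0.4
grasp_force: 37.6
```

```bash
python3 go.py 0.5425,-0.0528,0.147 0.5053,-0.3226,0.26
```

```text
t 4.4 pos [ 0.5424 -0.0529  0.1469] yaw -0.88 tilt [ 0.04 -0.02] j7 -0.2 f [-0.3 -0.7  5.8] w 0.4 gf 37.57300112396479
to [0.5425, -0.0528, 0.147] dist mm 0 shift units [ 0.0001  0.0001 -0.0001] turn units [ 0.001   0.0004 -0.0019]
to [0.5053, -0.3226, 0.26] dist mm 295 shift units [-0.3604 -0.0438 -0.1507] turn units [ 0.001   0.0004 -0.0019]
```

Emit:
move_arm([
  [[0,0,-0.01],[0,0,0],-1],
  [[0,0,-0.025],[0,0,0],-1],
  [[0,0,-0.035],[0,0,0],-1],
  [[-0.01,0,-0.025],[0,0,0],-1],
  [[-0.025,-0.004,-0.015],[0,0,0],-1],
  [[-0.04,-0.005,0],[0,0,0],-1],
  [[-0.05,-0.006,0],[0,0,0],-1],
  [[-0.05,-0.006,0],[0,0,0],-1],
  [[-0.05,-0.006,0],[0,0,0],-1],
  [[-0.05,-0.006,0],[0,0,0],-1],
  [[-0.04,-0.005,0],[0,0,0],-1],
  [[-0.025,-0.004,0],[0,0,0],-1],
])

```text
clock: 5.6
position: [0.5056, -0.3098, 0.2287]
ee_rot: [0.713, 0.701, -0.0, -0.0]
ft_force: [0.6, -0.2, -1.0]
grip_width: 0.396
grasp_force: 37.3
```

Emit:
move_arm([
  [[-0.015,0,0.01],[0,0,0],-1],
  [[-0.004,0,0.02],[0,0,0],-1],
  [[0,0,0.03],[0,0,0],-1],
  [[0,0,0.02],[0,0,0],-1],
  [[0,0,0.01],[0,0,0],-1],
  [[0,0,0],[0,0,0],-1],
  [[0,0,0],[0,0,0],-1],
])

```text
clock: 6.3
position: [0.507, -0.3211, 0.1621]
ee_rot: [0.712, 0.702, 0.0, 0.0]
ft_force: [0.0, 0.1, 0.4]
grip_width: 0.399
grasp_force: 37.3
```

```bash
python3 go.py 0.5053,-0.3226,0.146; python3 - <<'E'
from workcell import vision
import cv2,numpy as np
a=[vision.camera(n)["pixels"] for n in("top","side")]
cv2.imwrite("pics/p1.png",cv2.resize(np.hstack([a[0][100:340,200:450],a[1][100:340,100:350]]),(800,384))[:,:,::-1])
E
```

```text
t 6.3 pos [ 0.507  -0.3211  0.1621] yaw -0.84 tilt [ 0.04 -0.02] j7 0.29 f [0.  0.1 0.4] w 0.399 gf 37.27964241836162
to [0.5053, -0.3226, 0.146] dist mm 16 shift units [-0.002  -0.0022  0.0215] turn units [ 0.0009  0.0003 -0.0008]
```

View pics/p1.png

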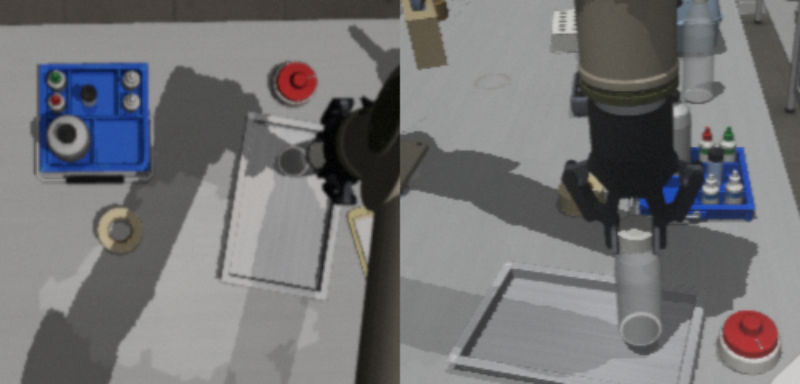

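The bottle hangs upright over the tray's far part, with its base at (640,325) in the right-hand picture. Lowering and releasing.

Emit:
move_arm([
  [[0,0,0.008],[0,0,0],-1],
  [[0,0,0.007],[0,0,0],-1],
  [[0,0,0.004],[0,0,0],-1],
  [[0,0,0.002],[0,0,0],-1],
  [[0,0,0],[0,0,0],-1],
])

```text
clock: 6.9
position: [0.5065, -0.3216, 0.146]
ee_rot: [0.713, 0.702, -0.0, 0.0]
ft_force: [-0.7, 0.0, 1.2]
grip_width: 0.398
grasp_force: 37.5
```

Emit:
move_arm([
  [[0,0,0],[0,0,0],0.0],
  [[0,0,0],[0,0,0],0.4],
  [[0,0,0],[0,0,0],0.4],
  [[0,0,0],[0,0,0],0.4],
  [[0,0,-0.015],[0,0,0],0.4],
  [[0,0,-0.035],[0,0,0],0.4],
  [[0,0,-0.04],[0,0,0],0.4],
  [[0.02,0.002,-0.03],[0,0,0],0.4],
  [[0.04,0.004,0],[0,0,0],0.4],
  [[0.06,0.006,0],[0,0,0],0.4],
  [[0.06,0.006,0],[0,0,0],0.4],
  [[0.06,0.006,0],[0,0,0],0.4],
])

```text
clock: 8.1
position: [0.5273, -0.1401, 0.2368]
ee_rot: [0.713, 0.702, 0.0, 0.001]
ft_force: [0.4, 0.2, -1.0]
grip_width: 0.702
grasp_force: 0.0
```

Emit:
move_arm([
  [[0.06,0.006,0],[0,0,0],0.4],
  [[0.06,0.006,0],[0,0,0],0.4],
  [[0.05,0.006,0],[0,0,0],0.4],
  [[0.03,0.004,0],[0,0,0],0.4],
  [[0.015,0.002,0],[0,0,0],0.4],
  [[0,0,0],[0,0,0],0.4],
  [[0,0,0],[0,0,0],0.4],
])

```text
clock: 8.8
position: [0.5478, 0.0177, 0.2359]
ee_rot: [0.713, 0.701, -0.0, 0.0]
ft_force: [0.6, 0.2, -0.8]
grip_width: 0.698
grasp_force: 0.0
```

```bash
python3 go.py 0.5434,0.0233,0.136
```

```text
t 8.8 pos [0.5478 0.0177 0.2359] yaw -0.95 tilt [-0.   -0.04] j7 -0.29 f [ 0.6  0.2 -0.8] w 0.698 gf 0.0
to [0.5434, 0.0233, 0.136] dist mm 100 shift units [ 0.0075 -0.0059  0.1332] turn units [-0.      0.0009 -0.0034]
```

Emit:
move_arm([
  [[0.0075,-0.006,0.02],[0,0,-0.003],0.4],
  [[0,0,0.03],[0,0,0],0.4],
  [[0,0,0.04],[0,0,0],0.4],
  [[0,0,0.03],[0,0,0],0.4],
  [[0,0,0.013],[0,0,0],0.4],
  [[0,0,0],[0,0,0],0.4],
  [[0,0,0],[0,0,0],0.4],
])

```text
clock: 9.5
position: [0.5439, 0.0243, 0.137]
ee_rot: [0.712, 0.702, 0.0, 0.0]
ft_force: [0.2, 0.9, -0.3]
grip_width: 0.702
grasp_force: 0.0
```

```bash
python3 go.py 0.5434,0.0233,0.136
```

```text
t 9.5 pos [0.5439 0.0243 0.137 ] yaw -0.8 tilt [ 0.06 -0.01] j7 -0.36 f [ 0.2  0.9 -0.3] w 0.702 gf 0.0
to [0.5434, 0.0233, 0.136] dist mm 1 shift units [-0.0013 -0.0006  0.0013] turn units [0.0014 0.0001 0.    ]
```

Within 1 mm. Closing on the stopper.

Emit:
move_arm([
  [[-0.0013,0,0],[0,0,0],0],
  [[0,0,0],[0,0,0],-0.3],
  [[0,0,0],[0,0,0],-1],
  [[0,0,0],[0,0,0],-1],
  [[0,0,0],[0,0,0],-1],
  [[0,0,0],[0,0,0],-1],
  [[0,0,0],[0,0,0],-1],
  [[0,0,0],[0,0,0],-1],
  [[0,0,0],[0,0,0],-1],
  [[0,0,0],[0,0,0],-1],
], newtons=50)

```text
clock: 10.5
position: [0.5439, 0.0238, 0.137]
ee_rot: [0.712, 0.702, 0.0, 0.001]
ft_force: [-1.2, -1.3, 6.8]
grip_width: 0.273
grasp_force: 49.2
```

```bash
python3 go.py 0.3778,-0.2978,0.135
```

```text
t 10.5 pos [0.5439 0.0238 0.137 ] yaw -0.75 tilt [ 0.09 -0.03] j7 -0.36 f [-1.2 -1.3  6.8] w 0.273 gf 49.19746823608875
to [0.3778, -0.2978, 0.135] dist mm 362 shift units [-0.4316 -0.2158  0.0026] turn units [0.0021 0.0006 0.0011]
```

Emit:
move_arm([
  [[0,0,-0.01],[0,0,0],-1],
  [[0,0,-0.025],[0,0,0],-1],
  [[0,0,-0.035],[0,0,0],-1],
  [[0,0,-0.025],[0,0,0],-1],
  [[-0.02,-0.01,-0.015],[0,0,0],-1],
  [[-0.035,-0.018,0],[0,0,0],-1],
  [[-0.045,-0.022,0],[0,0,0],-1],
  [[-0.05,-0.025,0],[0,0,0],-1],
  [[-0.05,-0.025,0],[0,0,0],-1],
  [[-0.05,-0.025,0],[0,0,0],-1],
  [[-0.05,-0.025,0],[0,0,0],-1],
  [[-0.05,-0.025,0],[0,0,0],-1],
])

```text
clock: 11.7
position: [0.4075, -0.238, 0.219]
ee_rot: [0.712, 0.703, -0.0, 0.0]
ft_force: [0.8, -0.1, -1.9]
grip_width: 0.277
grasp_force: 49.2
```

Emit:
move_arm([
  [[-0.04,-0.02,0],[0,0,0],-1],
  [[-0.028,-0.013,0],[0,0,0],-1],
  [[-0.012,-0.006,0.01],[0,0,0],-1],
  [[0,0,0.02],[0,0,0],-1],
  [[0,0,0.03],[0,0,0],-1],
  [[0,0,0.02],[0,0,0],-1],
  [[0,0,0.01],[0,0,0],-1],
  [[0,0,0],[0,0,0],-1],
  [[0,0,0],[0,0,0],-1],
])

```text
clock: 12.6
position: [0.3791, -0.2962, 0.1515]
ee_rot: [0.711, 0.703, 0.0, 0.0]
ft_force: [-0.1, 0.9, -1.3]
grip_width: 0.269
grasp_force: 49.2
```

```bash
python3 go.py 0.3778,-0.2978,0.136
```

```text
t 12.6 pos [ 0.3791 -0.2962  0.1515] yaw -0.7 tilt [ 0.03 -0.01] j7 0.49 f [-0.1  0.9 -1.3] w 0.269 gf 49.23875201493502
to [0.3778, -0.2978, 0.136] dist mm 16 shift units [-0.0021 -0.0017  0.0207] turn units [0.0007 0.0003 0.0022]
```

Emit:
move_arm([
  [[0,0,0.008],[0,0,0],-1],
  [[0,0,0.007],[0,0,0],-1],
  [[0,0,0.004],[0,0,0],-1],
  [[0,0,0.0017],[0,0,0],-1],
  [[0,0,0],[0,0,0],-1],
  [[0,0,0],[0,0,0],-1],
])

```text
clock: 13.2
position: [0.3788, -0.2968, 0.1361]
ee_rot: [0.712, 0.702, -0.0, 0.0]
ft_force: [-2.3, 1.4, 5.0]
grip_width: 0.27
grasp_force: 49.9
```

Emit:
move_arm([
  [[0,0,0],[0,0,0],-0.2],
  [[0,0,0],[0,0,0],0.2],
  [[0,0,0],[0,0,0],0.2],
  [[0,0,0],[0,0,0],0.2],
  [[0,0,-0.015],[0,0,0],0.2],
  [[0,0,-0.035],[0,0,0],0.2],
  [[0,0,-0.04],[0,0,0],0.2],
  [[0.01,0.008,-0.03],[0,0,0],0.2],
  [[0.03,0.024,0],[0,0,0],0.2],
  [[0.04,0.032,0],[0,0,0],0.2],
  [[0.05,0.04,0],[0,0,0],0.2],
  [[0.05,0.04,0],[0,0,0],0.2],
])

```text
clock: 14.4
position: [0.4892, -0.1619, 0.2267]
ee_rot: [0.712, 0.702, 0.0, 0.001]
ft_force: [0.9, -0.3, -0.2]
grip_width: 0.603
grasp_force: 0.0
```

Emit:
move_arm([
  [[0.05,0.04,0],[0,0,0],0.2],
  [[0.05,0.04,0],[0,0,0],0.2],
  [[0.045,0.036,0],[0,0,0],0.2],
  [[0.035,0.028,0],[0,0,0],0.2],
  [[0.02,0.016,0],[0,0,0],0.2],
  [[0,0,0],[0,0,0],0.2],
  [[0,0,0],[0,0,0],0.2],
])

```text
clock: 15.1
position: [0.6102, -0.0146, 0.2258]
ee_rot: [0.712, 0.703, -0.0, 0.0]
ft_force: [0.8, -0.5, 0.4]
grip_width: 0.6
grasp_force: 0.0
```

```bash
python3 go.py 0.6107,-0.0078,0.048; python3 - <<'E'
from workcell import vision
import cv2,numpy as np
a=[vision.camera(n)["pixels"] for n in("top","side")]
cv2.imwrite("pics/p2.png",cv2.resize(np.hstack([a[0][100:340,200:450],a[1][100:384,100:396][:240,:250]]),(800,384))[:,:,::-1])
E
```

```text
t 15.1 pos [ 0.6102 -0.0146  0.2258] yaw -0.72 tilt [-0.01 -0.01] j7 -0.27 f [ 0.8 -0.5  0.4] w 0.6 gf 0.0
to [0.6107, -0.0078, 0.048] dist mm 178 shift units [0.0091 0.0006 0.2371] turn units [-0.0001  0.0002  0.0019]
```

View pics/p2.png

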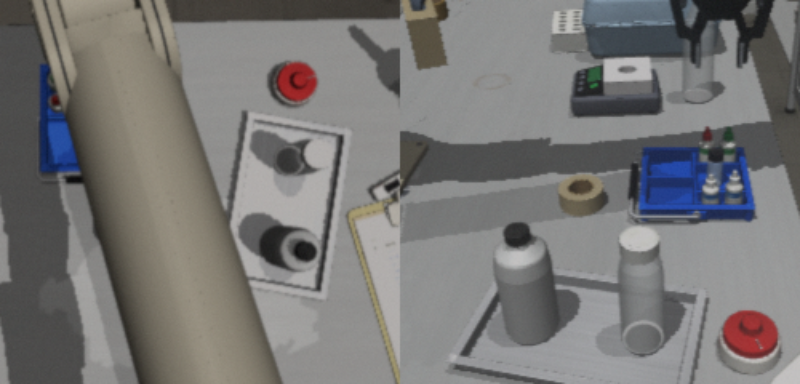

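Both bottles stand upright on the tray (stoppers at (303,252) and (320,153) in the left half), and the vial is still in the back cell. Descending on the vial.

Emit:
move_arm([
  [[0.009,0.0006,0.02],[0,0,0],0.2],
  [[0,0,0.04],[0,0,0],0.2],
  [[0,0,0.05],[0,0,0],0.2],
  [[0,0,0.05],[0,0,0],0.2],
  [[0,0,0.03],[0,0,0],0.2],
  [[0,0,0.01],[0,0,0],0.2],
  [[0,0,0],[0,0,0],0.2],
  [[0,0,0],[0,0,0],0.2],
])

```text
clock: 16.0
position: [0.6114, -0.0077, 0.0766]
ee_rot: [0.712, 0.702, 0.001, 0.001]
ft_force: [-0.1, 0.8, 2.1]
grip_width: 0.597
grasp_force: 0.0
```

```bash
python3 go.py 0.6107,-0.0078,0.048
```

```text
t 16.0 pos [ 0.6114 -0.0077  0.0766] yaw -0.75 tilt [ 0.09 -0.  ] j7 -0.36 f [-0.1  0.8  2.1] w 0.597 gf 0.0
to [0.6107, -0.0078, 0.048] dist mm 29 shift units [-0.0001 -0.001   0.0382] turn units [0.0021 0.     0.001 ]
```

Emit:
move_arm([
  [[0,-0.001,0.015],[0,0,0],0.2],
  [[0,0,0.015],[0,0,0],0.2],
  [[0,0,0.007],[0,0,0],0.2],
  [[0,0,0],[0,0,0],-0.2],
  [[0,0,0],[0,0,0],-1],
  [[0,0,0],[0,0,0],-1],
  [[0,0,0],[0,0,0],-1],
  [[0,0,0],[0,0,0],-1],
  [[0,0,0],[0,0,0],-1],
  [[0,0,0],[0,0,0],-1],
  [[0,0,0],[0,0,0],-1],
], newtons=25)

```text
clock: 17.1
position: [0.6101, -0.0078, 0.0478]
ee_rot: [0.712, 0.703, -0.0, 0.0]
ft_force: [-0.5, 0.1, 0.5]
grip_width: 0.277
grasp_force: 26.8
```

```bash
python3 go.py 0.459,0.2832,0.2
```

```text
t 17.1 pos [ 0.6101 -0.0078  0.0478] yaw -0.74 tilt [ 0.01 -0.01] j7 -0.38 f [-0.5  0.1  0.5] w 0.277 gf 26.7793605965835
to [0.459, 0.2832, 0.2] dist mm 361 shift units [ 0.3853 -0.2064 -0.2031] turn units [0.0001 0.0001 0.0013]
```

Emit:
move_arm([
  [[0,0,-0.01],[0,0,0],-1],
  [[0,0,-0.025],[0,0,0],-1],
  [[0,0,-0.04],[0,0,0],-1],
  [[0,0,-0.045],[0,0,0],-1],
  [[0,0,-0.04],[0,0,0],-1],
  [[0.015,-0.008,-0.025],[0,0,0],-1],
  [[0.03,-0.016,-0.015],[0,0,0],-1],
  [[0.04,-0.021,0],[0,0,0],-1],
  [[0.05,-0.027,0],[0,0,0],-1],
  [[0.05,-0.027,0],[0,0,0],-1],
  [[0.05,-0.027,0],[0,0,0],-1],
  [[0.05,-0.027,0],[0,0,0],-1],
])

```text
clock: 18.3
position: [0.4962, 0.2094, 0.1977]
ee_rot: [0.711, 0.703, -0.0, 0.0]
ft_force: [-0.1, 0.9, -0.4]
grip_width: 0.276
grasp_force: 26.8
```

Emit:
move_arm([
  [[0.04,-0.021,0],[0,0,0],-1],
  [[0.03,-0.016,0],[0,0,0],-1],
  [[0.02,-0.011,0.01],[0,0,0],-1],
  [[0.01,-0.005,0.015],[0,0,0],-1],
  [[0,0,0.02],[0,0,0],-1],
  [[0,0,0.02],[0,0,0],-1],
  [[0,0,0.01],[0,0,0],-1],
  [[0,0,0],[0,0,0],-1],
  [[0,0,0],[0,0,0],-1],
])

```text
clock: 19.2
position: [0.4596, 0.2826, 0.1415]
ee_rot: [0.712, 0.702, -0.0, -0.0]
ft_force: [-0.1, 0.5, 0.1]
grip_width: 0.282
grasp_force: 26.8
```

```bash
python3 go.py 0.459,0.2832,0.095; python3 - <<'E'
from workcell import vision
import cv2,numpy as np
a=[vision.camera(n)["pixels"] for n in("top","side")]
cv2.imwrite("pics/p3.png",np.hstack([cv2.resize(a[0][180:280,90:190],(400,400)),cv2.resize(a[1][80:180,190:290],(400,400))])[:,:,::-1])
E
```

```text
t 19.2 pos [0.4596 0.2826 0.1415] yaw -0.79 tilt [-0.01 -0.  ] j7 -0.89 f [-0.1  0.5  0.1] w 0.282 gf 26.800252389148227
to [0.459, 0.2832, 0.095] dist mm 46 shift units [ 0.0008 -0.0009  0.062 ] turn units [-0.0002  0.      0.0002]
```

View pics/p3.png

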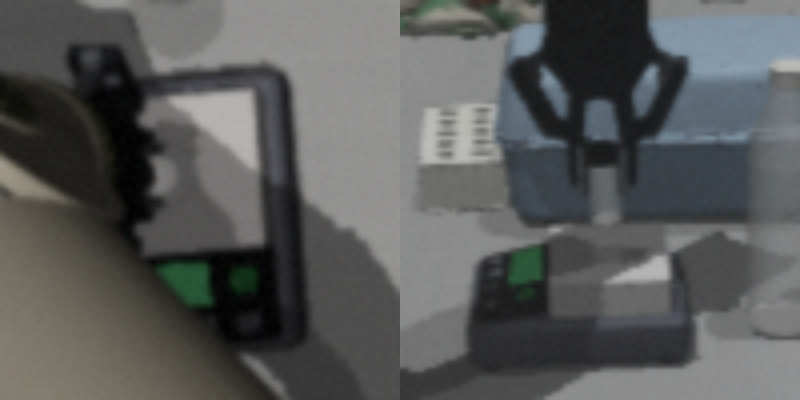

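The vial hangs upright above the white top (side half, (605,200)), and its x and y match the measured well. Lowering gently.

Emit:
move_arm([
  [[0.0006,0,0.015],[0,0,0],-1],
  [[0,0,0.015],[0,0,0],-1],
  [[0,0,0.012],[0,0,0],-1],
  [[0,0,0.01],[0,0,0],-1],
  [[0,0,0.006],[0,0,0],-1],
  [[0,0,0.002],[0,0,0],-1],
  [[0,0,0],[0,0,0],-1],
])

```text
clock: 20.0
position: [0.4593, 0.2835, 0.0964]
ee_rot: [0.712, 0.703, -0.0, -0.0]
ft_force: [1.1, -0.8, -1.0]
grip_width: 0.277
grasp_force: 26.8
```

```bash
python3 go.py 0.459,0.2832,0.094
```

```text
t 20.0 pos [0.4593 0.2835 0.0964] yaw -0.73 tilt [-0.  0.] j7 -0.93 f [ 1.1 -0.8 -1. ] w 0.277 gf 26.79944525099927
to [0.459, 0.2832, 0.094] dist mm 2 shift units [-0.0004 -0.0004  0.0032] turn units [-0.0001 -0.      0.0014]
```

Emit:
move_arm([
  [[0,0,0.0017],[0,0,0],-1],
  [[0,0,0.0015],[0,0,0],-1],
  [[0,0,0],[0,0,0],-1],
  [[0,0,0],[0,0,0],-0.2],
  [[0,0,0],[0,0,0],0.0],
  [[0,0,0],[0,0,0],0.0],
  [[0,0,0],[0,0,0],0.0],
  [[0,0,-0.01],[0,0,0],0.0],
  [[0,0,-0.025],[0,0,0],0.0],
  [[0,0,-0.05],[0,0,0],0.0],
  [[0,0,-0.06],[0,0,0],0.0],
  [[0,0,-0.06],[0,0,-0.05],0.0],
])

```text
clock: 21.2
position: [0.4588, 0.2835, 0.2499]
ee_rot: [0.697, 0.717, -0.0, -0.0]
ft_force: [1.4, 0.3, -0.1]
grip_width: 0.501
grasp_force: 0.0
```

Emit:
move_arm([
  [[0,0,-0.05],[0,0,-0.05],0.2],
  [[0,0.03,-0.02],[0,0,0],0.2],
  [[0.003,0.045,0],[0,0,0],0.2],
  [[0.004,0.05,0],[0,0,0],0.2],
  [[0.003,0.04,0],[0,0,0],0.2],
  [[0,0.02,0],[0,0,0],0.2],
  [[0,0,0],[0,0,0],0.2],
  [[0,0,0],[0,0,0],0.2],
])

```text
clock: 22.0
position: [0.5966, 0.3005, 0.3005]
ee_rot: [0.683, 0.73, 0.0, -0.0]
ft_force: [-0.3, 0.7, 0.2]
grip_width: 0.602
grasp_force: 0.0
```

```bash
python3 go.py 0.5988,0.299,0.195,4; python3 - <<'E'
from workcell import vision
import cv2,numpy as np,pickle
d={n:vision.camera(n) for n in("top","side")};pickle.dump(d,open("d4.pkl","wb"))
a=[d[n]["pixels"] for n in("top","side")]
cv2.imwrite("pics/p4.png",np.hstack([cv2.resize(a[0][130:280,50:200],(400,400)),cv2.resize(a[1][60:180,190:310],(400,400))])[:,:,::-1])
E
```

```text
t 22.0 pos [0.5966 0.3005 0.3005] yaw 3.8 tilt [-0.03  0.03] j7 -0.71 f [-0.3  0.7  0.2] w 0.602 gf 0.0
to [0.5988, 0.299, 0.195, 4.0] dist mm 106 shift units [-0.0022  0.0029  0.1407] turn units [-0.0007 -0.0008 -0.0045]
```

View pics/p4.png

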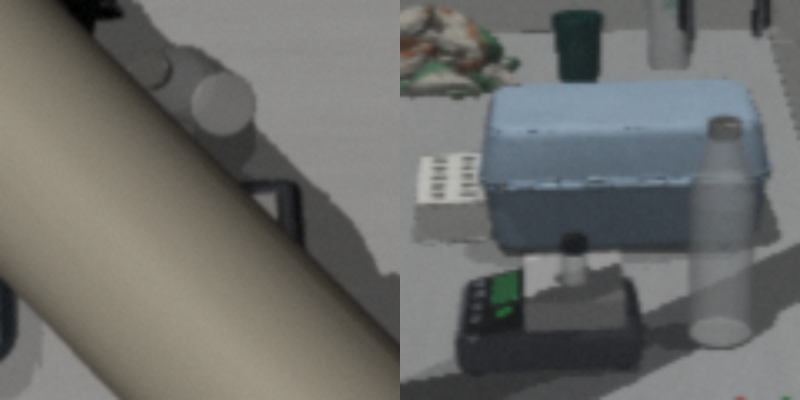

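The vial stands upright in the well (side half, (573,258)). Before gripping, I'll refine the tall bottle's position from its cap and base.

```bash
python3 - <<'E'
from h import *
np.set_printoptions(precision=4,suppress=True)
d=pickle.load(open("d0.pkl","rb"));c=d["top"];s=d["side"]
V=c["pixels"].max(2);print(V[148:164,96:120])
print("base",plane(c,133.6,168.6,0),"cap105.5",plane(c,105.5,155.5,.214))
V=s["pixels"].max(2);print(V[92:104,278:298])
E
```

```text
[[133 135 136 137 135 133 137 143 141 138 145 141 121 100  87  75  77  75
   76  77  77  77  77  77]
 [135 134 133 135 136 136 149 153 154 159 158 156 148 116  89  70  74  75
   77  81  78  78  77  78]
 [134 133 132 134 147 152 159 163 162 165 164 164 161 151 120  84  75  77
   81  77  77  76  77  77]
 [135 136 131 136 153 162 165 165 167 166 167 168 167 161 149 112  78  74
   77  81  80  80  80  81]
 [135 134 139 148 160 164 167 167 165 167 167 170 166 166 161 140  92  69
   77  81  82  82  80  80]
 [133 136 144 157 165 166 168 168 166 165 164 166 166 166 165 155 117  78
   75  81  82  81  82  84]
 [133 137 148 159 166 167 164 167 166 169 168 167 168 164 167 159 132  85
   69  79  84  83  84  84]
 [136 138 150 160 168 164 166 166 165 165 166 166 168 167 165 163 138  85
   69  84  84  84  82  87]
 [138 137 145 158 166 166 166 166 169 164 168 166 166 167 167 159 134  82
   69  83  85  87  86  85]
 [137 134 135 152 164 164 166 167 168 168 166 168 164 166 164 156 121  80
   71  80  86  84  87  87]
 [136 134 137 154 164 167 165 168 167 169 167 165 167 166 164 146 101  70
   76  84  87  8
[... 897 characters left out ...]
 158 150
  139 124]
 [166 162 165 163 164 166 176 178 181 180 181 179 176 163 147 148 150 139
  127 116]
 [165 166 161 158 128 132 158 169 172 171 174 168 161 130 128 146 146 137
  117 106]
 [155 155 151 145 110  89  93 101 101 101 102 102  97  88 107 133 137 126
  109  96]
 [141 141 135 135 109  91 100 105 107 106 101  93  90  83 100 120 124 116
  105  94]
 [125 126 122 118 102  93 100 107 108 106 102  97  91  83 100 112 115 115
  109  99]
 [119 108 110 115 101  97 102 104 107 103 103 100  96  95 109 116 118 113
  109 104]
 [116 114 112 113 111 109 100 107 106 103 104 103 101 106 112 114 115 116
  111 100]
 [118 119 118 115 109 110 112 118 119 119 119 115 110 103 106 115 112 112
  106 102]]
```

Emit:
move_arm([
  [[-0.0022,0.0028,0.02],[0,0,0],0.2],
  [[0,0,0.035],[0,0,0],0.2],
  [[0,0,0.04],[0,0,0],0.2],
  [[0,0,0.03],[0,0,0],0.2],
  [[0,0,0.014],[0,0,0],0.2],
  [[0,0,0],[0,0,0],0.2],
  [[0,0,0],[0,0,0],0.2],
])

```text
clock: 22.8
position: [0.5996, 0.2987, 0.197]
ee_rot: [0.684, 0.73, 0.001, 0.0]
ft_force: [0.7, 0.1, 0.0]
grip_width: 0.599
grasp_force: 0.0
```

```bash
python3 go.py 0.5986,0.2988,0.195,4
```

```text
t 22.8 pos [0.5996 0.2987 0.197 ] yaw 3.76 tilt [0.06 0.03] j7 -0.74 f [0.7 0.1 0. ] w 0.599 gf 0.0
to [0.5986, 0.2988, 0.195, 4.0] dist mm 2 shift units [ 0.0003 -0.0014  0.0027] turn units [ 0.0014 -0.0005 -0.0054]
```

Emit:
move_arm([
  [[0,-0.0013,0.002],[0,0,0],0],
  [[0,0,0],[0,0,0],-0.3],
  [[0,0,0],[0,0,0],-1],
  [[0,0,0],[0,0,0],-1],
  [[0,0,0],[0,0,0],-1],
  [[0,0,0],[0,0,0],-1],
  [[0,0,0],[0,0,0],-1],
  [[0,0,0],[0,0,0],-1],
  [[0,0,0],[0,0,0],-1],
], newtons=40)

```text
clock: 23.7
position: [0.5989, 0.2987, 0.1956]
ee_rot: [0.684, 0.73, 0.001, 0.0]
ft_force: [-0.3, 0.2, 5.9]
grip_width: 0.322
grasp_force: 39.7
```

```bash
python3 go.py 0.6185,-0.0165,0.32
```

```text
t 23.7 pos [0.5989 0.2987 0.1956] yaw 3.75 tilt [0.08 0.03] j7 -0.75 f [-0.3  0.2  5.9] w 0.322 gf 39.657874926924706
to [0.6185, -0.0165, 0.32] dist mm 339 shift units [-0.421  -0.0012 -0.1661] turn units [ 0.0019 -0.0007  0.1011]
```

Emit:
move_arm([
  [[0,0,-0.01],[0,0,0],-1],
  [[0,0,-0.025],[0,0,0],-1],
  [[0,0,-0.035],[0,0,0],-1],
  [[0,0,-0.04],[0,0,0],-1],
  [[0,0,-0.035],[0,0,0],-1],
  [[-0.01,0,-0.02],[0,0,0],-1],
  [[-0.025,0,0],[0,0,0],-1],
  [[-0.04,0,0],[0,0,0],-1],
  [[-0.05,0,0],[0,0,0.02],-1],
  [[-0.05,0,0],[0,0,0.02],-1],
  [[-0.05,0,0],[0,0,0.02],-1],
  [[-0.05,0,0],[0,0,0.02],-1],
])

```text
clock: 24.9
position: [0.6082, 0.0901, 0.3178]
ee_rot: [0.707, 0.708, -0.001, -0.0]
ft_force: [0.2, -0.2, -0.6]
grip_width: 0.321
grasp_force: 39.5
```

```bash
python3 go.py 0.6185,-0.0165,0.32; python3 - <<'E'
from h import *
np.set_printoptions(precision=4,suppress=True)
c=pickle.load(open("d0.pkl","rb"))["top"]
print("cell",plane(c,258.2,158.7,.026))
im=c["pixels"].astype(int)
B=im[:,:,2]-im[:,:,0]
print("row150",B[150:155,215:305].mean(0).round().astype(int));print("col262",B[130:225,260:268].mean(1).round().astype(int))
E
```

```text
t 24.9 pos [0.6082 0.0901 0.3178] yaw 0.09 tilt [-0.05 -0.03] j7 -0.43 f [ 0.2 -0.2 -0.6] w 0.321 gf 39.48597572743893
to [0.6185, -0.0165, 0.32] dist mm 107 shift units [-0.1422  0.0136 -0.0029] turn units [-0.0012  0.0007  0.0197]
cell [ 0.6159 -0.0159  0.026 ]
row150 [ -1  -2  -2  -1  -1  -2  -2  -2   1  31  93 113 106  88  45  19   3  -3
  -2  -1  -1  -2  -4  -4  -3   9  36  70 102  97 104 102  98  96  99 100
 100  98  90  81  80  82  86  96 108 115 118 118 118 117 117 117 117 117
 116 108  82  70  77  96  81  49  12  -3  -4  -5  -4  -4  -3  -2   5  23
  46  67 106 115 107  65  12  -1  -2  -2  -1  -2  -2  -3  -1  -2  -2  -1]
col262 [ -3  -2  -2  -3  -2  -1  -1  -2   5  40  95 115 108  70  60  94 108 116
 118 118 118 118 117 117 116 115 111 109 107 108 108 110 111 111 113 115
 116 116 116 117 115 105  84  68  49  52  66  66  60  55  50  45  42  39
  38  36  35  34  32  33  34  37  40  47  61  79  93 103 108 109 108 102
  88 102 110 113  92  30   2  -1   0   2   1   0   0  -2  -2  -2  -2  -2
  -2  -2  -2  -3  -2]
```

Emit:
move_arm([
  [[-0.045,0.004,0],[0,0,0.02],-1],
  [[-0.04,0.004,0],[0,0,0],-1],
  [[-0.03,0.003,0],[0,0,0],-1],
  [[-0.017,0.002,0],[0,0,0],-1],
  [[-0.005,0,0],[0,0,0],-1],
  [[0,0,0],[0,0,0],-1],
  [[0,0,0],[0,0,0],-1],
  [[0,0,0],[0,0,0],-1],
])

```text
clock: 25.7
position: [0.6173, -0.0088, 0.3184]
ee_rot: [0.711, 0.703, 0.0, -0.0]
ft_force: [0.0, -0.0, -1.4]
grip_width: 0.321
grasp_force: 39.5
```

```bash
python3 go.py 0.618,-0.016,0.24; python3 - <<'E'
from workcell import vision
import cv2,numpy as np,pickle
d={n:vision.camera(n) for n in("top","side")};pickle.dump(d,open("d5.pkl","wb"))
a=[d[n]["pixels"] for n in("top","side")]
cv2.imwrite("pics/p5.png",np.hstack([cv2.resize(a[0][130:230,210:310],(400,400)),cv2.resize(a[1][90:250,220:380],(400,400))])[:,:,::-1])
E
```

```text
t 25.7 pos [ 0.6173 -0.0088  0.3184] yaw -0.62 tilt [0.01 0.02] j7 -0.27 f [ 0.  -0.  -1.4] w 0.321 gf 39.53004375100136
to [0.618, -0.016, 0.24] dist mm 79 shift units [-0.0097  0.001   0.1046] turn units [ 0.0001 -0.0004  0.004 ]
```

View pics/p5.png

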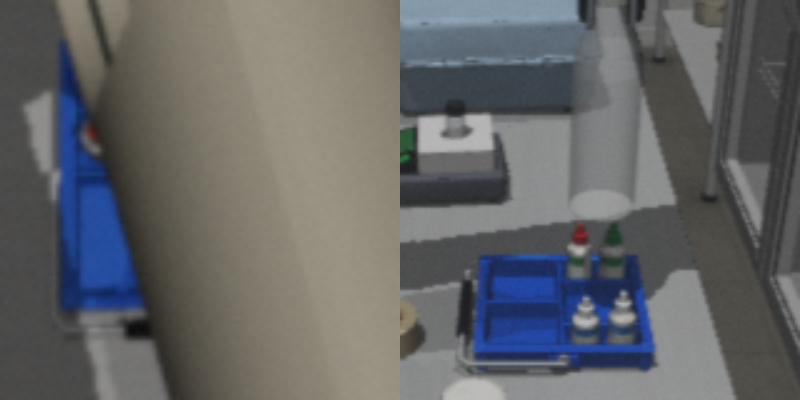

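The bottle hangs upright, with its base at side crop (603,207), above the empty back cell. Checking its x against the cell edges in the same view.

```bash
python3 - <<'E'
from h import *
np.set_printoptions(precision=2,suppress=True)
d=pickle.load(open("d5.pkl","rb"));s=d["side"]
print("bottom pred",proj(s,[.6173,-.0088,.1232]),"cell wall tops near/far: front corners",[proj(s,[.618+a,-.016+b,.026])for a in(-.036,.036)for b in(-.036,.036)])
print("carrier outer top corners",[((proj(s,[.5809+a,-.016+b,.026])-[220,90])/.4+[400,0]) for a in(-.084,.084)for b in(-.084,.084)])
im=s["pixels"].astype(int);V=im.max(2);B=im[:,:,2]-im[:,:,0]
print(V[172,280:325]);print(B[193:197,240:325].mean(0).astype(int))
E
```

```text
bottom pred [300.35 173.27] cell wall tops near/far: front corners [array([285.31, 217.43]), array([284.12, 201.02]), array([315.34, 217.35]), array([312.25, 200.91])]
carrier outer top corners [array([473.04, 349.32]), array([479.14, 253.32]), array([656.06, 349.  ]), array([636.23, 252.58])]
[144 146 146 143 144 145 142 136 144 148 151 155 153 152 154 156 157 155
 155 157 156 156 156 153 153 155 152 152 151 150 148 145 139 136 141 141
 139 136 135 134 137 139 134 109  90]
[  2   2   3   2   3   1   2   2   1   3   6  33  85 103 103  87  65  60
  61  64  67  78  79  79  81  80  79  83  81  81  82  82  82  84  81  81
  83  83  83  83  83  84  96 103  92  83  59  25   6   8   8   8   9   0
  -1   4  35  71  79  46  13   6   6   7   7   7   5   6   6  14  34  48
  54  57  48  19   4   1   1   1   1   2   1   1   1]
```

Emit:
move_arm([
  [[-0.005,0.001,0.01],[0,0,0],-1],
  [[-0.0047,0,0.02],[0,0,0.004],-1],
  [[0,0,0.025],[0,0,0],-1],
  [[0,0,0.025],[0,0,0],-1],
  [[0,0,0.015],[0,0,0],-1],
  [[0,0,0.007],[0,0,0],-1],
  [[0,0,0],[0,0,0],-1],
  [[0,0,0],[0,0,0],-1],
])

```text
clock: 26.6
position: [0.6184, -0.0176, 0.2425]
ee_rot: [0.713, 0.701, 0.0, 0.0]
ft_force: [0.7, 0.2, -1.0]
grip_width: 0.32
grasp_force: 39.5
```

```bash
python3 go.py 0.618,-0.016,0.2
```

```text
t 26.6 pos [ 0.6184 -0.0176  0.2425] yaw -0.92 tilt [0.05 0.  ] j7 -0.28 f [ 0.7  0.2 -1. ] w 0.32 gf 39.51783366501331
to [0.618, -0.016, 0.2] dist mm 42 shift units [ 0.0021 -0.0006  0.0566] turn units [ 0.0012 -0.0001 -0.0027]
```

Emit:
move_arm([
  [[0.0018,0,0.01],[0,0,0],-1],
  [[0,0,0.015],[0,0,0],-1],
  [[0,0,0.013],[0,0,0],-1],
  [[0,0,0.01],[0,0,0],-1],
  [[0,0,0.006],[0,0,0],-1],
  [[0,0,0.0025],[0,0,0],-1],
  [[0,0,0],[0,0,0],-1],
  [[0,0,0],[0,0,0],-1],
])

```text
clock: 27.4
position: [0.6183, -0.0163, 0.1996]
ee_rot: [0.713, 0.701, 0.0, 0.0]
ft_force: [-0.2, -0.1, 0.1]
grip_width: 0.321
grasp_force: 39.6
```

```bash
python3 go.py 0.618,-0.016,0.2; python3 - <<'E'
from workcell import vision
import cv2,numpy as np
a=vision.camera("side")["pixels"]
cv2.imwrite("pics/p6.png",cv2.resize(a[90:250,220:380],(500,500))[:,:,::-1])
E
```

```text
t 27.4 pos [ 0.6183 -0.0163  0.1996] yaw -0.92 tilt [ 0.02 -0.  ] j7 -0.3 f [-0.2 -0.1  0.1] w 0.321 gf 39.60097320377827
to [0.618, -0.016, 0.2] dist mm 1 shift units [ 0.0004 -0.0004 -0.0005] turn units [ 0.0006  0.0001 -0.0028]
```

View pics/p6.png

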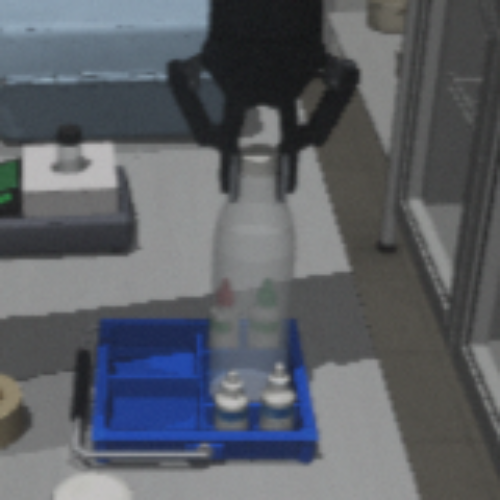

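The bottle stands upright between the back-cell walls, with its base at (240,385). Releasing and returning for the flask.

Emit:
move_arm([
  [[0,0,0.0007],[0,0,0],-1],
  [[0,0,0],[0,0,0],-0.2],
  [[0,0,0],[0,0,0],0.1],
  [[0,0,0],[0,0,0],0.1],
  [[0,0,0],[0,0,0],0.1],
  [[0,0,-0.01],[0,0,0],0.1],
  [[0,0,-0.025],[0,0,0],0.1],
  [[0,0,-0.04],[0,0,0],0.1],
  [[0,0,-0.035],[0,0,0],0.1],
  [[-0.015,-0.013,-0.01],[0,0,0],0.1],
  [[-0.03,-0.025,0],[0,0,0],0.1],
  [[-0.045,-0.038,0],[0,0,0],0.1],
])

```text
clock: 28.65
position: [0.5602, -0.0813, 0.2897]
ee_rot: [0.711, 0.703, 0.001, 0.0]
ft_force: [-0.8, -0.8, 0.2]
grip_width: 0.552
grasp_force: 0.0
```

Emit:
move_arm([
  [[-0.045,-0.038,0],[0,0,0],0.1],
  [[-0.045,-0.038,0],[0,0,0],0.1],
  [[-0.045,-0.038,0],[0,0,0],0.1],
  [[-0.045,-0.038,0],[0,0,0],0.1],
  [[-0.045,-0.038,0],[0,0,0],0.1],
  [[-0.035,-0.03,0.02],[0,0,0],0.1],
  [[-0.018,-0.015,0.03],[0,0,0],0.1],
  [[-0.008,-0.007,0.03],[0,0,0],0.1],
  [[0,0,0.015],[0,0,0],0.1],
  [[0,0,0],[0,0,0],0.1],
  [[0,0,0],[0,0,0],0.1],
])

```text
clock: 29.75
position: [0.3761, -0.2938, 0.2187]
ee_rot: [0.712, 0.702, 0.0, 0.001]
ft_force: [-0.3, 1.2, 0.3]
grip_width: 0.546
grasp_force: 0.0
```

```bash
python3 go.py 0.3788,-0.2968,0.136; python3 - <<'E'
from workcell import vision
import cv2,numpy as np,pickle
from h import *
d={n:vision.camera(n) for n in("top","side")};pickle.dump(d,open("d7.pkl","wb"))
a=[d[n]["pixels"] for n in("top","side")]
print("stopper top px",proj(d["side"],[.3788,-.2968,.151]),proj(d["top"],[.3788,-.2968,.151]))
cv2.imwrite("pics/p7.png",cv2.resize(np.hstack([a[0][100:340,200:450],a[1][100:340,100:350]]),(800,384))[:,:,::-1])
E
```

```text
t 29.8 pos [ 0.3761 -0.2938  0.2187] yaw -0.83 tilt [ 0.06 -0.03] j7 0.52 f [-0.3  1.2  0.3] w 0.546 gf 0.0
to [0.3788, -0.2968, 0.136] dist mm 83 shift units [-0.0039  0.0035  0.1103] turn units [ 0.0013  0.0006 -0.0007]
stopper top px [172.84664133 242.41109318] [390.61275834 257.28214602]
```

View pics/p7.png

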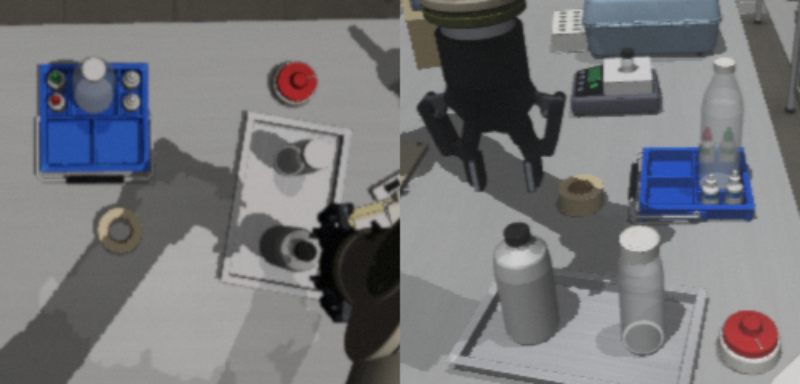

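The tall bottle is upright in the back cell (left half, (94,70)). The flask's stopper is at (517,230) in the right half, where I left it. Gripping it.

Emit:
move_arm([
  [[-0.0039,0.0035,0.015],[0,0,0],0.1],
  [[0,0,0.025],[0,0,0],0.1],
  [[0,0,0.03],[0,0,0],0.1],
  [[0,0,0.025],[0,0,0],0.1],
  [[0,0,0.014],[0,0,0],0.1],
  [[0,0,0],[0,0,0],0.1],
  [[0,0,0],[0,0,0],0.1],
])

```text
clock: 30.55
position: [0.3782, -0.2975, 0.1364]
ee_rot: [0.713, 0.701, 0.0, 0.0]
ft_force: [0.0, -1.0, 0.6]
grip_width: 0.546
grasp_force: 0.0
```

```bash
python3 go.py 0.3788,-0.2968,0.136
```

```text
t 30.6 pos [ 0.3782 -0.2975  0.1364] yaw -0.91 tilt [ 0.03 -0.02] j7 0.46 f [ 0.  -1.   0.6] w 0.546 gf 0.0
to [0.3788, -0.2968, 0.136] dist mm 1 shift units [0.0009 0.0008 0.0006] turn units [ 0.0008  0.0003 -0.0023]
```

Emit:
move_arm([
  [[0.0009,0.0008,0],[0,0,0],-0.1],
  [[0,0,0],[0,0,0],-0.4],
  [[0,0,0],[0,0,0],-1],
  [[0,0,0],[0,0,0],-1],
  [[0,0,0],[0,0,0],-1],
  [[0,0,0],[0,0,0],-1],
  [[0,0,0],[0,0,0],-1],
  [[0,0,0],[0,0,0],-1],
], newtons=50)

```text
clock: 31.35
position: [0.3789, -0.2971, 0.1369]
ee_rot: [0.713, 0.701, -0.0, 0.001]
ft_force: [-0.2, 0.8, 6.2]
grip_width: 0.268
grasp_force: 49.2
```

Emit:
move_arm([
  [[0,0,-0.01],[0,0,0],-1],
  [[0,0,-0.025],[0,0,0],-1],
  [[0,0,-0.035],[0,0,0],-1],
  [[0,0,-0.03],[0,0,0],-1],
  [[0.02,0.01,-0.015],[0,0,0],-1],
  [[0.035,0.018,0],[0,0,0],-1],
  [[0.045,0.022,0],[0,0,0],-1],
  [[0.05,0.025,0],[0,0,0],-1],
  [[0.05,0.025,0],[0,0,0],-1],
  [[0.05,0.025,0],[0,0,0],-1],
  [[0.05,0.025,0],[0,0,0],-1],
  [[0.05,0.025,0],[0,0,0],-1],
])

```text
clock: 32.55
position: [0.5139, -0.0338, 0.2222]
ee_rot: [0.713, 0.702, -0.0, 0.0]
ft_force: [1.2, -1.2, -1.2]
grip_width: 0.265
grasp_force: 49.2
```

```bash
python3 go.py 0.5435,0.0235,0.22
```

```text
t 32.5 pos [ 0.5139 -0.0338  0.2222] yaw -0.9 tilt [-0.01 -0.01] j7 -0.17 f [ 1.2 -1.2 -1.2] w 0.265 gf 49.157724380493164
to [0.5435, 0.0235, 0.22] dist mm 64 shift units [0.0769 0.0382 0.0029] turn units [-0.0002  0.0003 -0.0023]
```

Emit:
move_arm([
  [[0.035,0.017,0],[0,0,0],-1],
  [[0.025,0.013,0],[0,0,0],-1],
  [[0.012,0.006,0],[0,0,0],-1],
  [[0.005,0.002,0.01],[0,0,0],-1],
  [[0,0,0.02],[0,0,0],-1],
  [[0,0,0.015],[0,0,0],-1],
  [[0,0,0.007],[0,0,0],-1],
  [[0,0,0],[0,0,0],-1],
  [[0,0,0],[0,0,0],-1],
])

```text
clock: 33.45
position: [0.5432, 0.0205, 0.1833]
ee_rot: [0.713, 0.701, -0.0, 0.0]
ft_force: [0.0, -0.3, -1.5]
grip_width: 0.27
grasp_force: 49.2
```

```bash
python3 go.py 0.5435,0.0235,0.137
```

```text
t 33.5 pos [0.5432 0.0205 0.1833] yaw -0.96 tilt [ 0.01 -0.01] j7 -0.35 f [ 0.  -0.3 -1.5] w 0.27 gf 49.17988300323486
to [0.5435, 0.0235, 0.137] dist mm 46 shift units [0.004  0.0003 0.0617] turn units [ 0.0001  0.0002 -0.0036]
```

Emit:
move_arm([
  [[0.004,0,0.005],[0,0,0],-1],
  [[0,0,0.012],[0,0,0],-1],
  [[0,0,0.013],[0,0,0],-1],
  [[0,0,0.012],[0,0,0],-1],
  [[0,0,0.01],[0,0,0],-1],
  [[0,0,0.006],[0,0,0],-1],
  [[0,0,0.002],[0,0,0],-1],
  [[0,0,0],[0,0,0],-1],
  [[0,0,0],[0,0,0],-1],
])

```text
clock: 34.35
position: [0.5434, 0.0239, 0.1383]
ee_rot: [0.713, 0.701, 0.0, 0.0]
ft_force: [0.0, 0.6, -1.7]
grip_width: 0.266
grasp_force: 49.3
```

```bash
python3 go.py 0.5435,0.0235,0.137
```

```text
t 34.4 pos [0.5434 0.0239 0.1383] yaw -0.92 tilt [ 0.03 -0.  ] j7 -0.39 f [ 0.   0.6 -1.7] w 0.266 gf 49.25189148634672
to [0.5435, 0.0235, 0.137] dist mm 1 shift units [-0.0006  0.0001  0.0018] turn units [ 0.0006  0.     -0.0027]
```

Emit:
move_arm([
  [[0,0,0.0007],[0,0,0],-1],
  [[0,0,0],[0,0,0],-0.3],
  [[0,0,0],[0,0,0],-0.1],
  [[0,0,0],[0,0,0],-0.1],
  [[0,0,0],[0,0,0],-0.1],
  [[0,0,-0.01],[0,0,0],-0.1],
  [[0,0,-0.025],[0,0,0],-0.1],
  [[0,0,-0.04],[0,0,0],-0.1],
  [[0,0,-0.035],[0,0,0],-0.1],
  [[-0.02,-0.003,-0.02],[0,0,0],0.2],
  [[-0.04,-0.005,0],[0,0,0],0.4],
  [[-0.05,-0.006,0],[0,0,0],0.4],
])

```text
clock: 35.55
position: [0.5317, -0.0578, 0.2365]
ee_rot: [0.712, 0.703, 0.001, 0.001]
ft_force: [0.4, -0.6, -0.2]
grip_width: 0.701
grasp_force: 0.0
```

Emit:
move_arm([
  [[-0.06,-0.006,0],[0,0,0],0.4],
  [[-0.06,-0.006,0],[0,0,0],0.4],
  [[-0.06,-0.006,0],[0,0,0],0.4],
  [[-0.06,-0.006,0],[0,0,0],0.4],
  [[-0.05,-0.005,0],[0,0,0],0.4],
  [[-0.035,-0.004,0],[0,0,0],0.4],
  [[-0.02,-0.002,0.01],[0,0,0],0.4],
  [[-0.006,0,0.02],[0,0,0],0.4],
  [[0,0,0],[0,0,0],0.4],
  [[0,0,0],[0,0,0],0.4],
])

```text
clock: 36.55
position: [0.5013, -0.3191, 0.2121]
ee_rot: [0.712, 0.702, 0.0, -0.001]
ft_force: [-0.2, 0.1, 0.5]
grip_width: 0.696
grasp_force: 0.0
```

```bash
python3 go.py 0.5065,-0.3216,0.146; python3 - <<'E'
from workcell import vision
import cv2,numpy as np,pickle
from h import *
d={n:vision.camera(n) for n in("top","side")};pickle.dump(d,open("d8.pkl","wb"))
a=[d[n]["pixels"] for n in("top","side")]
print("cap top px",(proj(d["side"],[.5065,-.3216,.157])-100)*1.6+[400,0])
cv2.imwrite("pics/p8.png",cv2.resize(np.hstack([a[0][100:340,200:450],a[1][100:340,100:350]]),(800,384))[:,:,::-1])
E
```

```text
t 36.5 pos [ 0.5013 -0.3191  0.2121] yaw -0.78 tilt [-0.04  0.08] j7 0.29 f [-0.2  0.1  0.5] w 0.696 gf 0.0
to [0.5065, -0.3216, 0.146] dist mm 66 shift units [-0.0033  0.007   0.0882] turn units [-0.0009 -0.0017  0.0005]
cap top px [635.8279114  238.87827222]
```

View pics/p8.png

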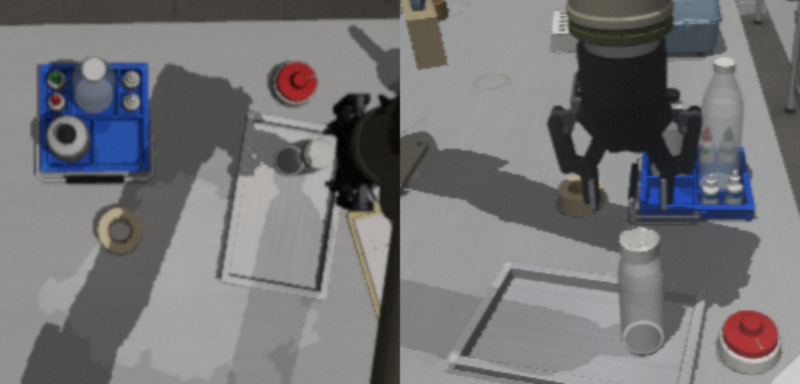

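The flask is back in its cell (left half, (68,135)), and the pp cap is at (640,236), right under the hand. Descending to grip it.

Emit:
move_arm([
  [[-0.0033,0.008,0.012],[0,0,0],0.4],
  [[0,0,0.025],[0,0,0],0.4],
  [[0,0,0.028],[0,0,0],0.4],
  [[0,0,0.016],[0,0,0],0.4],
  [[0,0,0.007],[0,0,0],0.4],
  [[0,0,0],[0,0,0],0.4],
  [[0,0,0],[0,0,0],0.4],
])

```text
clock: 37.35
position: [0.5074, -0.3239, 0.1474]
ee_rot: [0.713, 0.701, 0.0, 0.001]
ft_force: [0.4, -0.5, 0.2]
grip_width: 0.7
grasp_force: 0.0
```

```bash
python3 go.py 0.5075,-0.3216,0.146
```

```text
t 37.4 pos [ 0.5074 -0.3239  0.1474] yaw -0.92 tilt [ 0.05 -0.03] j7 0.25 f [ 0.4 -0.5  0.2] w 0.7 gf 0.0
to [0.5075, -0.3216, 0.146] dist mm 3 shift units [0.003  0.0001 0.0019] turn units [ 0.0012  0.0007 -0.0026]
```

Emit:
move_arm([
  [[0.003,0,0.0013],[0,0,0],0.2],
  [[0,0,0],[0,0,0],-0.2],
  [[0,0,0],[0,0,0],-1],
  [[0,0,0],[0,0,0],-1],
  [[0,0,0],[0,0,0],-1],
  [[0,0,0],[0,0,0],-1],
  [[0,0,0],[0,0,0],-1],
  [[0,0,0],[0,0,0],-1],
  [[0,0,0],[0,0,0],-1],
], newtons=40)

```text
clock: 38.25
position: [0.5074, -0.3217, 0.1463]
ee_rot: [0.713, 0.701, 0.0, 0.001]
ft_force: [0.9, 0.3, 5.3]
grip_width: 0.36
grasp_force: 40.1
```

Emit:
move_arm([
  [[0,0,-0.01],[0,0,0],-1],
  [[0,0,-0.025],[0,0,0],-1],
  [[0,0,-0.035],[0,0,0],-1],
  [[0.01,0,-0.025],[0,0,0],-1],
  [[0.025,0.004,-0.01],[0,0,0],-1],
  [[0.04,0.005,0],[0,0,0],-1],
  [[0.05,0.006,0],[0,0,0],-1],
  [[0.05,0.006,0],[0,0,0],-1],
  [[0.05,0.006,0],[0,0,0],-1],
  [[0.05,0.006,0],[0,0,0],-1],
  [[0.04,0.006,0],[0,0,0],-1],
  [[0.025,0.004,0],[0,0,0],-1],
])

```text
clock: 39.45
position: [0.5426, -0.0627, 0.2239]
ee_rot: [0.711, 0.703, -0.0, -0.001]
ft_force: [0.0, 0.0, -1.5]
grip_width: 0.357
grasp_force: 39.5
```

```bash
python3 go.py 0.5424,-0.0535,0.19
```

```text
t 39.5 pos [ 0.5426 -0.0627  0.2239] yaw -0.69 tilt [-0.06  0.03] j7 -0.15 f [ 0.   0.  -1.5] w 0.357 gf 39.50601518154144
to [0.5424, -0.0535, 0.19] dist mm 35 shift units [ 0.0123 -0.0004  0.0452] turn units [-0.0014 -0.0007  0.0024]
```

Emit:
move_arm([
  [[0.01,0,0.01],[0,0,0],-1],
  [[0.003,-0.001,0.02],[0,0,0],-1],
  [[0,0,0.015],[0,0,0],-1],
  [[0,0,0],[0,0,0],-1],
  [[0,0,0],[0,0,0],-1],
])

```text
clock: 39.95
position: [0.5423, -0.0584, 0.1901]
ee_rot: [0.713, 0.701, -0.0, -0.0]
ft_force: [0.1, -0.0, -0.1]
grip_width: 0.358
grasp_force: 39.5
```

```bash
python3 go.py 0.5424,-0.0535,0.1475
```

```text
t 40.0 pos [ 0.5423 -0.0584  0.1901] yaw -1.02 tilt [-0.06  0.01] j7 -0.19 f [ 0.1 -0.  -0.1] w 0.358 gf 39.499645829200745
to [0.5424, -0.0535, 0.1475] dist mm 43 shift units [0.0065 0.0001 0.0568] turn units [-0.0014 -0.0001 -0.0048]
```

Emit:
move_arm([
  [[0.006,0,0.005],[0,0,0],-1],
  [[0,0,0.012],[0,0,0],-1],
  [[0,0,0.013],[0,0,0],-1],
  [[0,0,0.012],[0,0,0],-1],
  [[0,0,0.008],[0,0,0],-1],
  [[0,0,0.005],[0,0,0],-1],
  [[0,0,0.0015],[0,0,0],-1],
  [[0,0,0],[0,0,0],-1],
  [[0,0,0],[0,0,0],-1],
])

```text
clock: 40.85
position: [0.543, -0.0528, 0.1486]
ee_rot: [0.713, 0.701, 0.0, 0.0]
ft_force: [-0.2, 0.2, -0.9]
grip_width: 0.358
grasp_force: 39.5
```

```bash
python3 go.py 0.5424,-0.0535,0.1472
```

```text
t 40.9 pos [ 0.543  -0.0528  0.1486] yaw -0.92 tilt [ 0.03 -0.01] j7 -0.23 f [-0.2  0.2 -0.9] w 0.358 gf 39.46323752403259
to [0.5424, -0.0535, 0.1472] dist mm 2 shift units [-0.0009 -0.0007  0.0019] turn units [ 0.0007  0.0003 -0.0027]
```

Emit:
move_arm([
  [[0,0,0.001],[0,0,0],-1],
  [[0,0,0.0008],[0,0,0],-1],
  [[0,0,0],[0,0,0],-1],
  [[0,0,0],[0,0,0],-0.1],
  [[0,0,0],[0,0,0],0.05],
  [[0,0,0],[0,0,0],0.05],
  [[0,0,0],[0,0,0],0.05],
  [[0,0,-0.01],[0,0,0],0.05],
  [[0,0,-0.025],[0,0,0],0.05],
  [[0,0,-0.04],[0,0,0],0.05],
  [[0,0,-0.05],[0,0,0],0.05],
  [[0,0,-0.04],[0,0,0],0.05],
])

```text
clock: 42.05
position: [0.5429, -0.0525, 0.2733]
ee_rot: [0.713, 0.702, 0.0, 0.001]
ft_force: [1.6, -0.3, -0.9]
grip_width: 0.524
grasp_force: 0.0
```

Emit:
move_arm([
  [[-0.04,-0.02,0],[0,0,0],0.05],
  [[-0.06,-0.02,0],[0,0,0],0.05],
  [[-0.06,-0.02,0],[0,0,0],0.05],
  [[-0.06,-0.02,0],[0,0,0],0.05],
  [[-0.06,-0.02,0],[0,0,0],0.05],
  [[-0.04,-0.01,0],[0,0,0],0.05],
  [[-0.02,0,0],[0,0,0],0.05],
  [[0,0,0],[0,0,0],0.05],
  [[0,0,0],[0,0,0],0.05],
  [[0,0,0],[0,0,0],0.05],
])

```text
clock: 43.05
position: [0.4572, -0.3042, 0.271]
ee_rot: [0.712, 0.703, 0.0, 0.0]
ft_force: [0.4, 0.3, -0.5]
grip_width: 0.52
grasp_force: 0.0
```

```bash
python3 go.py; python3 - <<'E'
from workcell import vision
import cv2,numpy as np
a=[vision.camera(n)["pixels"] for n in("top","side")]
cv2.imwrite("pics/p9.png",cv2.resize(np.hstack([a[0][130:290,90:310],a[1][80:240,180:400]]),(800,291))[:,:,::-1])
E
```

```text
t 43.0 pos [ 0.4572 -0.3042  0.271 ] yaw -0.73 tilt [0.03 0.02] j7 0.38 f [ 0.4  0.3 -0.5] w 0.52 gf 0.0
```

View pics/p9.png

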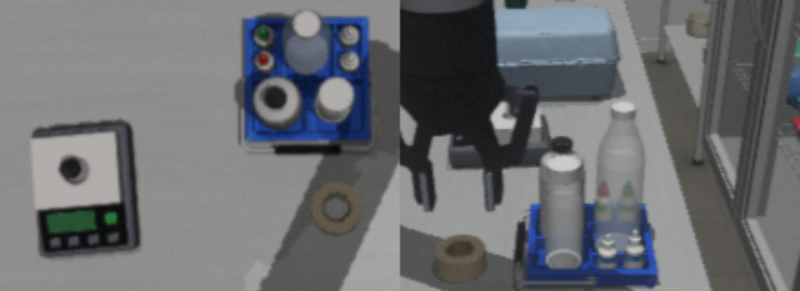

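The vial is upright in the well at (70,168), the tall bottle is in the back cell, and the flask and white bottle are upright in their own front cells. The roll hasn't moved and the robot is clear, so I'm handing in.

```bash
python3 -c "
from workcell import order
print(order.hand_in())"
```

```text
the job is handed in; nothing more can be done
None
```

The job is handed in at about 43 s of the 144 s allowed: the vial is seated upright in the meter well, the tall bottle stands in the back cell, and both front bottles are back in their own cells; the hand-in returned no verdict.

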